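# Hold the spring clip open on the picture board behind the match ball

### The arm

A 6-joint arm with a two-finger parallel gripper is mounted at the origin on the work surface. World frame = base frame: x ahead of the robot, y to its left, z up, the work surface at z = 0. Lengths are in m, angles in degrees, forces in N, time in s.
With the tool pointing down it reaches from about 0.4 to 0.825 m from the base axis. Payload 7 kg.
Tool frame: the origin (TCP) lies on the centre line of the jaws, within the pads' length; the fingertips stand 17 mm ahead of it and the grasp point (between the pads) lies 2 mm behind it; z points along the fingers, y is the direction in which the jaws open and shut (so a half turn about z gives the same grasp; the last joint's range is limited). The gripper opens to 88 mm and grips with 3 to 60 N. Pads are 19 mm wide; open, the fingers measure 130 mm over their backs; the gripper's body (78 mm by 193 mm) begins 47 mm behind the grasp point.
Start: joints at [-50.243, 20.546, 0.682, 0, -70.136, -16.507], TCP at [0.266, -0.62, 0.244] pointing down, gripper open.
Joint ranges: [-176.03, 176.03], [-82.01, 121.73], [-58.28, 71.71], [-173.87, 95.51], [-174.79, -0.11], [-173.66, 173.66]. Speed limits (degrees/s): [136.94, 136.94, 172.46, 180, 180, 180].

### API

Orientations are given as [roll, pitch, yaw] about the fixed x, y, z axes, in that order (R = Rz(yaw) Ry(pitch) Rx(roll)).
In Python, from plant import telemetry, vision, close_job, recognise, silhouettes, place_of gives the robot as it stands.
- The arm moves only by the shell command python3 -m handwheel 'ROWS'. ROWS is JSON, a list that holds one entry, the list of rows, each a list of 5 numbers: the shift along the tool's x, y, z in m, then the turn about the tool's z in rad, then the closure, from 0 (fully open) to 1 (shut). In form: [[[tx, ty, tz, yaw, gripper], ...]]. A call has 1 to 20 rows; each row shifts and turns the commanded pose from where the row before left it, along the tool's axes as they then stand; what a row does not reach is not made up. A row lasts 1/12 s, in which the tool goes at most 41.7 mm and 7.16 degrees, less where a joint would pass 70% of its speed; a pose out of reach is approached as far as the arm can. A call with a gripper value outside its range is refused whole. The fingers move at their own pace and stop on an object; the grip force is fixed at half the most. Time passes only in rows, so rows that do not move let the fingers close. It gives the time, the measured TCP pose, the force and the opening at its end, in the units of the state.
- telemetry.get_obs(): the state, without advancing time (a new reading comes with each control period).
- vision.snapshot(name): name is "scene" or "side" or "wrist"; returns a dict with "color" (400x640x3 uint8, red, green, blue), "mtx" (3x3 intrinsics, pixels), "cam_to_world" (4x4, takes a point from camera to world coordinates); the wrist camera has in their place "tool_from_camera" (4x4, takes a point from camera to tool coordinates, whose origin is the TCP and whose axes are the flange's). Camera axes: x right, y down, z forward; pixel columns grow to the right and rows downward; lengths in m; the calibration is good to about 2 mm. A picture is of the moment at which its call begins: read the wrist's pose just before it. There is no depth.
- close_job(): hands the job in, once; it reports no verdict.
Trained networks look in a picture, given as the dict that the camera call returned (one of the last four; its "shot" number tells which), for a name from the list of things; names that differ only in an ending like _2 or _b are one class to them, and where a whole thing is asked for, a point or a joint stands for the part that bears it (a point fixed in the world has none). Each returns a list of dicts, best first, with "conf" (0 to 1); they miss things now and then, are a little off and sometimes report something else, mostly with a low value. They report only what shows in the picture. A call takes as long as a camera call.
- recognise(name, picture): "xy" ([column, row] in pixels, amid what is visible of it).
- silhouettes(name, picture): "region" (400x640 bool, what is visible of it) and "xy" ([column, row] in pixels, amid what is visible of it).
- place_of(name, picture): "xy" ([column, row] in pixels: a listed point, or the origin of a listed thing).
The state is a dict: "clock": time; "joint_pos": joint angles; "qvel": joint speeds; "tau": joint torques, N m; "tool_pos": TCP position; "orientation": TCP orientation; "force": force on the tool from outside, world axes, zero at the start; "moment": the same for the moment, N m; "opening": finger opening in m.
Only numpy, scipy, OpenCV 4.12 (cv2) and the standard library are available. Lean on these libraries where they do the work, as an engineer would, in place of code of your own. Each camera call takes 0.05 s, during which the arm holds its last target.

### The job

Clear the picture board so that I can slip a new print onto it: slide the match ball that stands in front of it sideways on its black stand, without lifting, until the stand sits squarely inside the empty brass outline, and let go of it. Then pick up the spring clip by squeezing its handles and hold it wide open around one upright side edge of the board, about half-way up, jaws on either side and touching neither face. Finish still holding the clip gaping there; leave the board and everything else where they are.

Things in the scene. Friction and masses are not known exactly. Their poses are not given: they have to be found in the camera images.
- stand_mid (a point): Middle of the base of the black ceramic ball stand to be slid, 7 mm above the shelf, z up. Base 84 mm along its x, 160 mm along its y, 14 mm thick. At the +y end stands an upright plaque; 30 mm from the middle towards -y a ring-shaped cup carries the ball. Stand about 0.55 kg, ball 0.16 kg; friction on the shelf about 0.6
- stand_plaque (a point): Centre of that stand's upright plaque, 38 mm above the shelf and 65 mm to +y of stand_mid: a slab 10 mm thick along y, 60 mm wide along x, its top 61 mm above the shelf; the free gap between plaque and ball is about 54 mm. It can be pinched from above across its thickness. Same axes as the stand
- ball_center (a point): Centre of the dark red leather match ball, 72 mm across, loose in the cup of the stand to be slid; its top is 87 mm above the shelf
- stand_cup (a point): Point of the stand where the ball's centre lies when it is seated (51 mm above the shelf)
- mark_free: The empty marked place: a thin brass rectangle let flush into the shelf, 110 mm (its x) by 186 mm (its y) inside, origin at its centre. The stand belongs in its middle, long sides parallel, plaque end to +y as now. Of three such outlines in a row, 200 mm apart, the middle one holds this stand, one end one the second stand
- board: Picture board: stiff board 5 mm thick (x), 130 mm wide (y), top 132 mm above the shelf, upright in a walnut block 56 x 120 x 24 mm; 0.95 kg in all, loose. Origin on the shelf under its middle; x is the normal of its faces and points away from the robot towards the ball; its upright side edges lie at y = +65 and -65 mm, free from 24 to 132 mm up
- clip_mid (a point): Hinge pin of the steel spring clip (0.08 kg), half-way up, 17 mm above the shelf. The clip rests on its edge, 34 mm high, handles spread level: squeeze them from above. Shut, x runs along the clip from pin to jaws, z up. Jaws reach 51 mm ahead of the pin; two flat handles reach 52 mm behind it, 47 mm over their outer faces at the ends, 38 mm over them 30 mm behind the pin
- clip_tip_a (a point): Inner face of the jaw lip on the clip's +y side, 48 mm ahead of the pin, half-way up the clip. This lip, the handle on the same side and the frames of clip_mid and clip_tip_a are one lever: squeezed fully open it is turned by +0.26 rad about z from the clip's long axis (the other lever by -0.26)
- clip_tip_b (a point): Inner face of the other jaw lip (-y side). Shut, the two lips meet; fully squeezed they stand about 26 mm apart
- clip_jaw (a joint): Opening angle of the clip between its two levers: 0 shut, 0.52 rad fully squeezed, at a firm stop; a spring shuts it. It takes about 5 N to start and 11 N to finish, 30 mm behind the pin. Fully squeezed the handles are parallel, 22 mm over their outer faces
- stand2_mid (a point): Middle of the base (7 mm up) of the second, identical ball stand, in another brass outline: leave alone
- ball2_center (a point): Centre of the second match ball, 72 mm across, on the second stand: leave alone
- watch: Chrome stopwatch lying on its back, 54 mm across, 16 mm high, crown and bow to its +y (out to 50 mm); origin under its centre: leave alone
- weight: Glass dome paperweight, 66 mm across, 37 mm high; origin under its centre: leave alone
- notebook: Closed dark notebook 95 x 145 x 14 mm; origin under its centre: leave alone
- case: Brown spectacle case 60 x 155 x 36 mm; origin under its centre: leave alone

How it is judged (in metres and radians):
On the way, in this order (a step that is already met when the one before it is completed fails the run):
1. the stand with its ball has been slid into the empty outline and let go (horizontal distance between stand_mid and mark_free below 0.016 m and angle between the y axis of stand_mid and the y axis of mark_free, either way round below 0.15 rad and height (world z) of stand_mid below 0.011 m and angle between stand_mid's own z axis and vertical below 0.06 rad and distance between ball_center and stand_cup below 0.008 m and contact force between the fingers and stand below 0.1 N), for 0.2 s.
2. the clip is squeezed open and lifted off the shelf (value of joint clip_jaw above 0.35 rad and contact force between the fingers and clip above 2 N and height (world z) of clip_mid above 0.04 m), for 0.2 s.
At the end, for the whole second after the job is handed in: Stand let go, flat inside the empty outline (16 mm, 0.15 rad), ball seated. Fingers hold the clip open (over 0.35 rad), untouched by the board: pin beyond a side edge, lips 6 to 40 mm in from it, one each side, 2.5 mm clear of the face, 42 to 115 mm up. Board upright, moved under 15 mm (horizontal distance between stand_mid and mark_free below 0.016 m and angle between the y axis of stand_mid and the y axis of mark_free, either way round below 0.15 rad and height (world z) of stand_mid below 0.011 m and angle between each of stand_mid, board's own z axis and vertical below 0.06 rad and distance between ball_center and stand_cup below 0.008 m and ((y of clip_mid in the frame of board above 0.068 m and y of clip_tip_a in the frame of board between 0.025 and 0.059 m and y of clip_tip_b in the frame of board between 0.025 and 0.059 m) or (y of clip_mid in the frame of board below -0.068 m and y of clip_tip_a in the frame of board between -0.059 and -0.025 m and y of clip_tip_b in the frame of board between -0.059 and -0.025 m)) and ((x of clip_tip_a in the frame of board above 0.005 m and x of clip_tip_b in the frame of board below -0.005 m) or (x of clip_tip_b in the frame of board above 0.005 m and x of clip_tip_a in the frame of board below -0.005 m)) and z of clip_tip_a in the frame of board between 0.042 and 0.115 m and z of clip_tip_b in the frame of board between 0.042 and 0.115 m and value of joint clip_jaw above 0.35 rad and contact force between the fingers and clip above 2 N and contact force between clip and board below 0.3 N and distance of board from where it was at the start of the episode below 0.015 m and linear speed of clip below 0.03 m/s); the arm keeps its last pose, push and grip.
It fails at once if the ball stand is lifted off the shelf or tipped (height (world z) of stand_mid above 0.016 m or angle between stand_mid's own z axis and vertical above 0.12 rad).
It fails at once if the ball leaves the cup of its stand (distance between ball_center and stand_cup above 0.015 m).
It fails at once if the picture board is shoved more than 15 mm or tipped (distance of board from where it was at the start of the episode above 0.015 m or angle between board's own z axis and vertical above 0.12 rad).
It fails at once if the second ball or stand, stopwatch, paperweight, notebook or spectacle case is displaced by more than 20 mm (distance of any of stand2_mid, ball2_center, watch, weight, notebook, case from where it was at the start of the episode above 0.02 m).
It also fails if it takes over 70 s, if anything falls off the work surface, if the arm or the gripper's body presses on something with over 40 N, if the wrist force passes 120 N, or if a joint passes its speed limit or range.

## Working session

There is one attempt and no reset: what is moved stays moved. The work goes in short steps, Python scripts to look and compute and a shell command to move; the robot and the scene stay as the last step left them, time stands still between calls to the robot, and variables do not carry over. Pictures are saved under pics/ and viewed, and the job is handed in when it is done.

```bash
ls; mkdir -p pics; cat > h.py <<'E'
import numpy as np, cv2
from plant import telemetry, vision, recognise, silhouettes, place_of
from scipy.spatial.transform import Rotation as R
def snap(n,f=None):
    o=telemetry.get_obs(); p=vision.snapshot(n)
    if n=='wrist':
        T=np.eye(4);T[:3,:3]=R.from_euler('xyz',o['orientation'],degrees=True).as_matrix();T[:3,3]=o['tool_pos']
        p['T']=T@np.array(p['tool_from_camera'])
    else: p['T']=np.array(p['cam_to_world'])
    if f: cv2.imwrite('pics/'+f,p['color'][:,:,::-1])
    return p
def ray(p,xy):
    d=np.linalg.inv(np.array(p['mtx']))@np.array([xy[0],xy[1],1.]); T=p['T']
    return T[:3,3],T[:3,:3]@d
def onz(p,xy,z):
    c,d=ray(p,xy); return c+d*(z-c[2])/d[2]
def tri(obs):
    A=np.zeros((3,3));b=np.zeros(3)
    for p,xy in obs:
        c,d=ray(p,xy);d=d/np.linalg.norm(d);M=np.eye(3)-np.outer(d,d);A+=M;b+=M@c
    return np.linalg.solve(A,b)
def proj(p,X):
    q=np.linalg.inv(p['T'])@np.append(X,1);u=np.array(p['mtx'])@q[:3];return u[:2]/u[2]
E
python3 - <<'E'
from h import *
o=telemetry.get_obs();print(o)
Z=dict(stand_mid=.007,stand_plaque=.038,ball_center=.051,mark_free=0,board=0,clip_mid=.017,clip_tip_a=.017,clip_tip_b=.017,stand2_mid=.007,ball2_center=.051,watch=0,weight=0,notebook=0,case=0)
for n in ['scene','side']:
    p=snap(n,n+'1.png'); print(n,p['T'][:3,3])
    for k,z in Z.items():
        for r in place_of(k,p)[:3]: print(k,np.round(r['xy'],1),round(r['conf'],2),np.round(onz(p,r['xy'],z),3))
E
```

```text
pics
{'clock': 0.0, 'joint_pos': array([-5.02405664e+01,  2.05902308e+01,  6.34323221e-01, -1.94175064e-02,
       -7.01351546e+01, -1.65077380e+01]), 'qvel': array([-0.02838998,  0.13470148,  0.08126697,  0.15640584,  0.03439437,
       -0.02197427]), 'tau': array([ 1.64564262e-04, -5.82720351e+01,  2.93057871e+01,  6.99727580e+00,
        6.86119020e-03, -1.83726147e-04]), 'tool_pos': array([ 0.26627701, -0.61976722,  0.24264264]), 'orientation': array([ 1.79907504e+02, -8.37585478e-03, -1.56754910e+02]), 'force': array([0.37788906, 0.72134303, 0.26226212]), 'moment': array([-0.0309718 , -0.01245268,  0.01640084]), 'opening': 0.08740219527540292}
scene [ 0.95574715 -0.26647778  0.82134785]
stand_mid [321.2 221.4] 0.88 [0.586 0.021 0.007]
stand_plaque [342.5 205.9] 0.81 [0.597 0.073 0.038]
stand_plaque [235.2 261.3] 0.68 [ 0.567 -0.193  0.038]
ball_center [305.1 223. ] 0.62 [ 0.588 -0.025  0.051]
board [293.8 188.7] 0.77 [0.469 0.026 0.   ]
board [216.9 261.1] 0.34 [ 0.523 -0.221  0.   ]
clip_mid [171.2 228.1] 0.69 [ 0.398 -0.264  0.017]
clip_mid [235.8 262. ] 0.69 [ 0.559 -0.191  0
[... 816 characters left out ...]
39.3] 0.79 [ 0.46   0.027 -0.   ]
clip_mid [436.3 155.5] 0.82 [ 0.404 -0.275  0.017]
clip_tip_a [448.  167.4] 0.71 [ 0.367 -0.252  0.017]
clip_tip_a [445.3 168.4] 0.58 [ 0.371 -0.246  0.017]
clip_tip_b [448.  167.4] 0.71 [ 0.367 -0.252  0.017]
clip_tip_b [445.3 168.4] 0.58 [ 0.371 -0.246  0.017]
stand2_mid [365.8 154.9] 0.75 [ 0.551 -0.197  0.007]
ball2_center [374.3 136. ] 0.71 [ 0.547 -0.221  0.051]
ball2_center [446.3 170.3] 0.44 [ 0.363 -0.205  0.051]
ball2_center [314.7 181.5] 0.22 [ 0.588 -0.024  0.051]
watch [326.9 335.8] 0.75 [0.406 0.224 0.   ]
weight [263.1 190.4] 0.94 [0.696 0.022 0.   ]
notebook [315.2 117.7] 0.96 [ 0.735 -0.258  0.   ]
case [173.5 255.2] 0.58 [0.742 0.248 0.   ]
```

View pics/scene1.png

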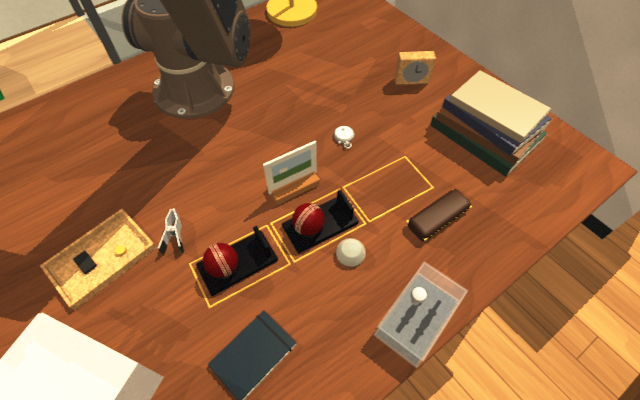

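View pics/side1.png

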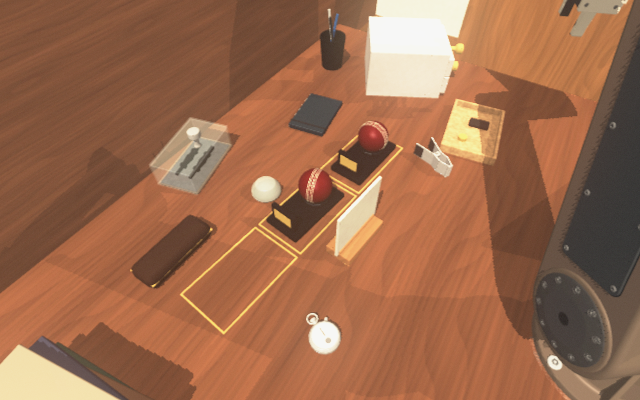

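Both views show the row of three outlines running along +y: stand 2 at (235,262), our stand at (320,221), and the empty outline around (388,188) in the scene view. The board is at (293,170). The clip is at (171,228), jaws up and handles down in the image. Next I'll rectify both views to z=0 to measure the empty outline.

```bash
cat > top.py <<'E'
from h import *
def ortho(p,x0,x1,y0,y1,z=0.,s=1000):
    # image: col = (y1-y)*s , row=(x1-x)*s ; 
    W=int((y1-y0)*s);H=int((x1-x0)*s)
    cs=[(x1,y1),(x1,y0),(x0,y0),(x0,y1)]
    src=np.float32([proj(p,[a,b,z]) for a,b in cs]);dst=np.float32([[0,0],[W,0],[W,H],[0,H]])
    return cv2.warpPerspective(p['color'][:,:,::-1].copy(),cv2.getPerspectiveTransform(src,dst),(W,H))
E
python3 - <<'E'
from top import *
for n in ['scene','side']:
    p=snap(n); 
    im=ortho(p,.34,.72,-.34,.36); cv2.imwrite(f'pics/top_{n}.png',im)
    im=ortho(p,.50,.70,.05,.36)
    hsv=cv2.cvtColor(im,cv2.COLOR_BGR2HSV)
    m=((hsv[...,0]>14)&(hsv[...,0]<32)&(hsv[...,1]>110)&(hsv[...,2]>150)).astype(np.uint8)
    n2,l,st,c=cv2.connectedComponentsWithStats(cv2.dilate(m,np.ones((5,5))))
    for i in range(1,n2):
        if st[i,4]>150:
            pts=np.argwhere((l==i)&(m>0)); r=cv2.minAreaRect(np.float32(np.c_[.36-pts[:,1]/1000,.70-pts[:,0]/1000]))
            print(n,st[i],'center(y,x)',np.round(r[0],4),np.round(r[1],4),round(r[2],2))
    cv2.imwrite(f'pics/m_{n}.png',m*255)
E
```

```text
scene [  42   23  268  145 7903] center(y,x) [0.1838 0.6019] [0.2547 0.1201] 6.79
scene [242 159  68  17 734] center(y,x) [0.0834 0.5337] [0.0659 0.0068] 6.2
side [  44   25  266  151 8966] center(y,x) [0.1761 0.6006] [0.2657 0.1188] 6.71
```

View pics/top_scene.png

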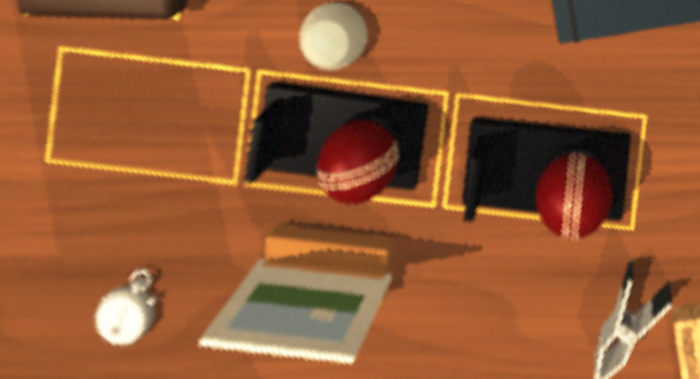

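View pics/top_side.png

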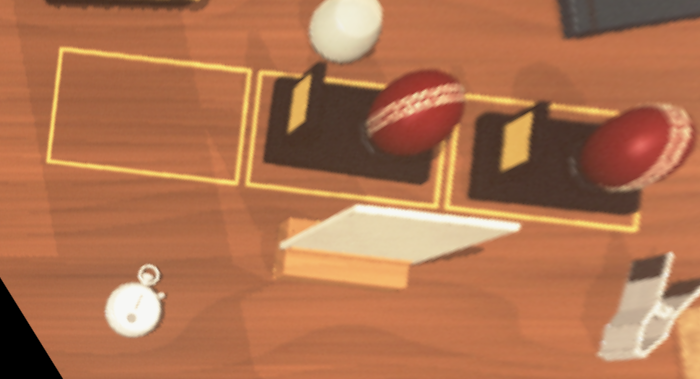

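Both rectified views agree. The empty outline's centre is near (0.604, 0.211), with its y axis turned by −7°. I'll move over the stand for a closer look with the wrist camera.

```bash
cat > go.py <<'E'
import sys
from h import *
# go.py x y z yaw : tool-frame total shift after turning (turn first), and without turning
o=telemetry.get_obs();a=[float(v) for v in sys.argv[1:]]
Rm=R.from_euler('xyz',o['orientation'],degrees=True).as_matrix()
d=np.array(a[:3])-o['tool_pos']; dw=(a[3]-o['orientation'][2]+180)%360-180
t=-np.radians(dw)
print('clock',round(o['clock'],2),'pos',np.round(o['tool_pos'],4),'rpy',np.round(o['orientation'],2),'j',np.round(o['joint_pos'],1),'F',np.round(o['force'],1),'open',round(o['opening'],4))
print('dist',np.round(np.linalg.norm(d),4),'turn(tool rad)',round(t,4),'shift before turning',np.round(Rm.T@d,4))
R2=R.from_euler('xyz',[180,0,a[3]],degrees=True).as_matrix()
print('shift after turning',np.round(R2.T@d,4))
E
python3 go.py 0.56 0.02 0.28 173
python3 - <<'E'
from top import *
p=snap('scene');print(onz(p,(40,315),.15),onz(p,(160,378),0))
p=snap('side');print(onz(p,(370,95),0),onz(p,(365,18),.15),p['T'])
w=snap('wrist','w1.png');print(w['tool_from_camera'],w['mtx'])
E
```

```text
clock 1.6 pos [ 0.2664 -0.6202  0.2435] rpy [ 180.     -0.   -156.75] j [-50.2  20.5   0.7   0.  -70.1 -16.5] F [ 0.2 -1.1  0.3] open 0.0876
dist 0.7052 turn(tool rad) 0.528 shift before turning [-0.5224  0.4723 -0.0365]
shift after turning [-0.2134  0.6712 -0.0365]
[ 0.50864324 -0.51390794  0.15      ] [ 0.66856719 -0.42624276  0.        ]
[ 0.65741073 -0.42862597  0.        ] [ 0.75050255 -0.54353879  0.15      ] [[-0.85179313 -0.41381366  0.32125802  0.30307724]
 [-0.52368865  0.65609296 -0.54340797  0.42197992]
 [ 0.01409451 -0.63111036 -0.77556499  0.6371597 ]
 [ 0.          0.          0.          1.        ]]
[[ 6.53647375e-04 -9.60528623e-01 -2.78180405e-01  7.42356525e-02]
 [ 9.99999615e-01  7.90513539e-04 -3.79838965e-04  8.28534977e-04]
 [ 5.84751575e-04 -2.78180050e-01  9.60528770e-01 -1.40795661e-01]
 [ 0.00000000e+00  0.00000000e+00  0.00000000e+00  1.00000000e+00]] [[288.36485132   0.         321.75164634]
 [  0.         288.36485132 197.92176264]
 [  0.           0.           1.        ]]
```

```bash
python3 -m handwheel '[[[-0.029,0.0262,-0.003,0,0],[-0.029,0.0262,-0.003,0,0],[-0.029,0.0262,-0.003,0,0],[-0.029,0.0262,-0.003,0,0],[-0.029,0.0262,-0.003,0,0],[-0.029,0.0262,-0.003,0,0],[-0.029,0.0262,-0.003,0,0],[-0.029,0.0262,-0.003,0,0],[-0.029,0.0262,-0.002,0,0],[-0.029,0.0262,-0.002,0,0],[-0.029,0.0262,-0.002,0,0],[-0.029,0.0262,-0.002,0,0],[-0.029,0.0262,-0.001,0,0],[-0.029,0.0262,-0.001,0,0],[-0.029,0.0262,-0.001,0,0],[-0.029,0.0262,-0.001,0,0],[-0.029,0.0262,0,0,0],[-0.029,0.0262,0,0,0],[0,0,0,0.1,0],[0,0,0,0.1,0]]]'
python3 -m handwheel '[[[0,0,0,0.11,0],[0,0,0,0.11,0],[0,0,0,0.108,0],[0,0,0,0,0],[0,0,0,0,0]]]'
python3 go.py 0.56 0.02 0.28 173
python3 - <<'E'
from top import *
p=snap('wrist','w2.png'); 
for k,z in dict(stand_mid=.007,stand_plaque=.038,ball_center=.051,stand_cup=.051,board=0).items():
    for r in place_of(k,p)[:3]: print(k,np.round(r['xy'],1),round(r['conf'],2),np.round(onz(p,r['xy'],z),3))
cv2.imwrite('pics/t2.png',ortho(p,.40,.72,-.12,.20,0,1500))
cv2.imwrite('pics/t2p.png',ortho(p,.50,.70,-.05,.20,.061,2000))
E
```

```text
clock: 3.42
tool_pos: [0.5605, 0.0214, 0.2791]
orientation: [-180.0, -0.0, -168.3]
force: [-0.1, -0.1, -0.2]
opening: 0.088
clock: 3.83
tool_pos: [0.5599, 0.0192, 0.2797]
orientation: [180.0, 0.0, 173.2]
force: [0.5, -0.8, 0.4]
opening: 0.0875
clock 3.83 pos [0.5599 0.0192 0.2797] rpy [1.7999e+02 1.0000e-02 1.7319e+02] j [  22.     8.5  -10.8   -0.   -70.7 -118.8] F [ 0.5 -0.8  0.4] open 0.0875
dist 0.0009 turn(tool rad) 0.0033 shift before turning [-0.      0.0008 -0.0003]
shift after turning [-0.      0.0008 -0.0003]
stand_mid [320.  183.2] 0.79 [0.582 0.015 0.007]
stand_plaque [368.8 192.1] 0.83 [0.595 0.081 0.038]
ball_center [300.5 194.5] 0.63 [ 0.584 -0.011  0.051]
board [320.6  91.4] 0.72 [0.456 0.031 0.   ]
```

```bash
python3 go.py 0.56 0.02 0.28 173
```

```text
clock 4.13 pos [0.5599 0.0191 0.2796] rpy [180.     0.   173.06] j [  22.     8.5  -10.8    0.   -70.7 -118.9] F [ 0.1 -0.1  0.9] open 0.0877
dist 0.001 turn(tool rad) 0.001 shift before turning [-0.      0.0009 -0.0004]
shift after turning [-0.      0.0009 -0.0004]
```

View pics/w2.png

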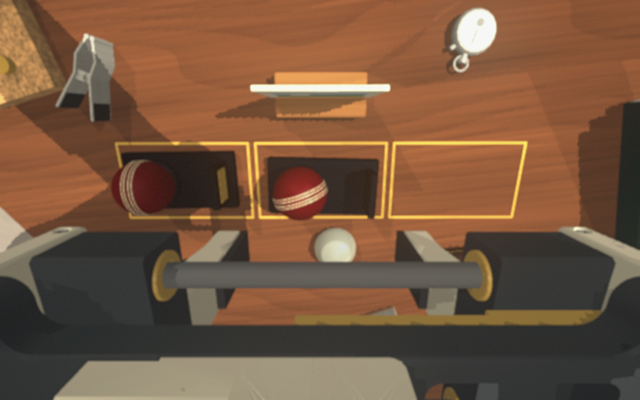

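View pics/t2p.png

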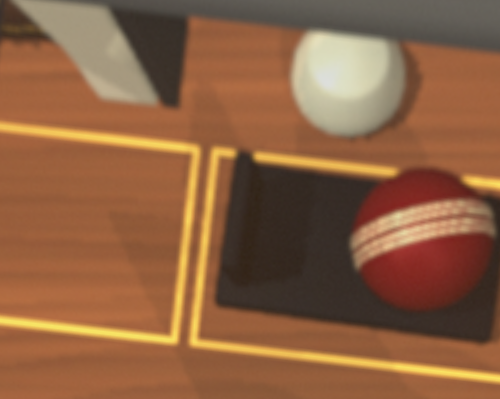

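The wrist view shows all three outlines horizontal, with the empty one spanning (390,142) to (526,217). The plaque is at about (370,190) and the ball at (300,193). Next I'll measure the base edges, the outline and the plaque more precisely from this picture.

```bash
python3 - <<'E'
from top import *
p=snap('wrist')
im=ortho(p,.50,.66,-.08,.34,0,2000)
hsv=cv2.cvtColor(im,cv2.COLOR_BGR2HSV)
m=((hsv[...,0]>14)&(hsv[...,0]<32)&(hsv[...,1]>110)&(hsv[...,2]>150)).astype(np.uint8)
n2,l,st,c=cv2.connectedComponentsWithStats(cv2.morphologyEx(m,cv2.MORPH_CLOSE,np.ones((5,5))))
for i in range(1,n2):
    if st[i,4]>400:
        pts=np.argwhere((l==i)); r=cv2.minAreaRect(np.float32(np.c_[.34-pts[:,1]/2000,.66-pts[:,0]/2000]))
        print(st[i],'center(y,x)',np.round(r[0],4),np.round(r[1],4),round(r[2],2))
cv2.imwrite('pics/m3.png',m*255)
cv2.imwrite('pics/t3.png',ortho(p,.50,.66,-.09,.13,.014,3000))
for r in silhouettes('stand_mid',p)[:2]:
    reg=r['region'].astype(np.uint8);print(r['conf'],r['xy'],reg.sum())
    pts=np.argwhere(reg)
    q=np.array([onz(p,(b,a),.014)[:2] for a,b in pts]);print(cv2.minAreaRect(np.float32(q)))
E
```

```text
[   43     0   415   253 13495] center(y,x) [0.2147 0.6044] [0.196  0.1213] 6.74
[ 441   18  399  282 9779] center(y,x) [0.0156 0.5809] [0.1967 0.1201] 6.75
[ 519   24  171   32 2335] center(y,x) [0.0382 0.6401] [0.0858 0.0072] 6.84
[ 763   53   77   22 1020] center(y,x) [-0.0606  0.6286] [0.0388 0.0069] 6.52
0.67 [340.3, 177.6] 4240
((0.585656464099884, 0.016968920826911926), (0.16104215383529663, 0.0885620266199112), 80.94373321533203)
```

View pics/t3.png

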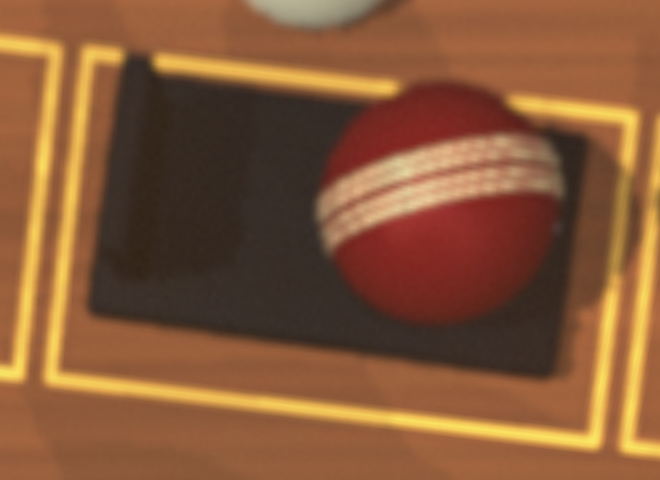

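```bash
python3 go.py 0.594 0.0817 0.13 172
```

```text
clock 4.23 pos [0.5599 0.0192 0.2796] rpy [1.8000e+02 1.0000e-02 1.7304e+02] j [  22.     8.5  -10.8    0.   -70.7 -118.9] F [-0.2  0.1 -1.2] open 0.0879
dist 0.1657 turn(tool rad) 0.0181 shift before turning [-0.0263  0.0662  0.1496]
shift after turning [-0.0251  0.0667  0.1496]
```

```bash
python3 -m handwheel '[[[0,0,0,0.018,0.55],[-0.0063,0.0167,0.01,0,0.55],[-0.0063,0.0167,0.01,0,0.55],[-0.0063,0.0167,0.02,0,0.55],[-0.0063,0.0167,0.03,0,0.55],[0,0,0.03,0,0.55],[0,0,0.03,0,0.55],[0,0,0.02,0,0.55],[0,0,0,0,0.55],[0,0,0,0,0.55]]]'
python3 go.py 0.594 0.0817 0.050 172
python3 - <<'E'
from h import *
snap('wrist','w4.png');snap('side','s4.png')
E
```

```text
clock: 5.07
tool_pos: [0.5938, 0.0822, 0.1281]
orientation: [-179.9, -0.2, 172.0]
force: [0.0, 0.9, 1.0]
opening: 0.0396
clock 5.07 pos [0.5938 0.0822 0.1281] rpy [-1.7988e+02 -1.6000e-01  1.7200e+02] j [  26.6   19.2  -17.6    0.   -53.4 -124.6] F [0.  0.9 1. ] open 0.0396
dist 0.0781 turn(tool rad) 0.0001 shift before turning [-0.0005 -0.0003  0.0781]
shift after turning [-0.0003 -0.0005  0.0781]
```

View pics/w4.png

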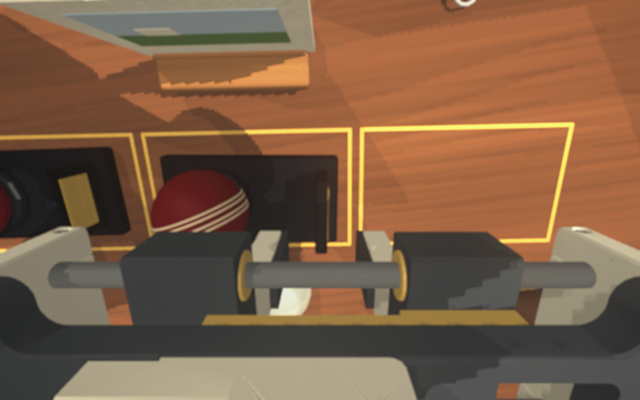

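View pics/s4.png

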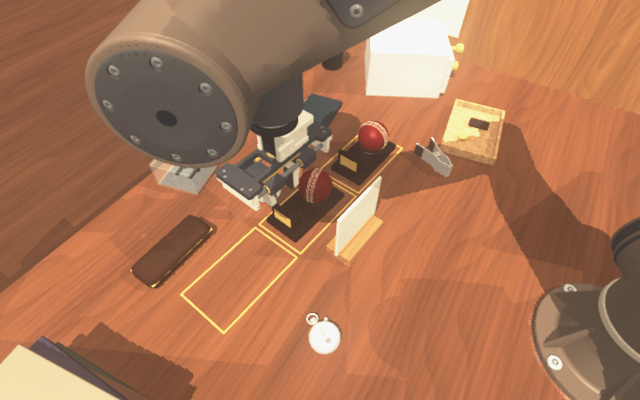

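The plaque at (320,205) sits midway between the fingers, at about 265 and 375. I'll descend and pinch.

```bash
python3 -m handwheel '[[[0,0,0.02,0,0.55],[0,0,0.02,0,0.55],[0,0,0.015,0,0.55],[0,0,0.013,0,0.55],[0,0,0.01,0,0.55],[0,0,0,0,0.55],[0,0,0,0,0.55]]]'
python3 -m handwheel '[[[0,0,0,0,0.65],[0,0,0,0,0.75],[0,0,0,0,0.8],[0,0,0,0,0.85],[0,0,0,0,0.9],[0,0,0,0,1],[0,0,0,0,1],[0,0,0,0,1],[0,0,0,0,1],[0,0,0,0,1]]]'
python3 go.py 0.6134 0.2792 0.050 173.25
python3 - <<'E'
from h import *
snap('wrist','w5.png')
E
```

```text
clock: 5.75
tool_pos: [0.5947, 0.082, 0.0524]
orientation: [180.0, 0.0, 172.0]
force: [-0.0, -0.4, 0.8]
opening: 0.0397
clock: 6.58
tool_pos: [0.5942, 0.0816, 0.0519]
orientation: [-180.0, 0.0, 172.0]
force: [-1.5, -2.9, 4.5]
opening: 0.0099
clock 6.58 pos [0.5942 0.0816 0.0519] rpy [-1.7998e+02  1.0000e-02  1.7197e+02] j [  26.5   24.3  -21.9    0.   -43.8 -124.5] F [-1.5 -2.9  4.5] open 0.0099
dist 0.1986 turn(tool rad) -0.0224 shift before turning [0.0086 0.1984 0.0019]
shift after turning [0.0042 0.1985 0.0019]
```

View pics/w5.png

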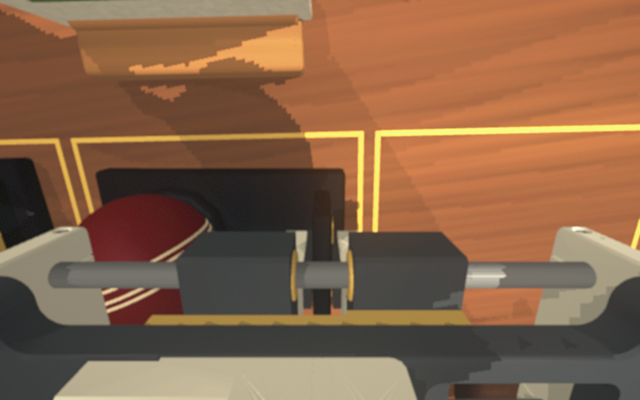

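```bash
python3 -m handwheel '[[[0,0.001,0,0,1],[0.0002,0.002,0,0,1],[0.0002,0.003,0,0,1],[0.0002,0.004,0,-0.0006,1],[0.0002,0.005,0,-0.0006,1],[0.0002,0.005,0,-0.0006,1],[0.0002,0.005,0,-0.0006,1],[0.0002,0.005,0,-0.0006,1],[0.0002,0.005,0,-0.0006,1],[0.0002,0.005,0,-0.0006,1],[0.0002,0.005,0,-0.0006,1],[0.0002,0.005,0,-0.0006,1],[0.0002,0.005,0,-0.0006,1],[0.0002,0.005,0,-0.0006,1],[0.0002,0.005,0,-0.0006,1],[0.0002,0.005,0,-0.0006,1],[0.0002,0.005,0,-0.0006,1],[0.0002,0.005,0,-0.0006,1],[0.0002,0.005,0,-0.0006,1],[0.0002,0.005,0,-0.0006,1]]]'
python3 -m handwheel '[[[0.0002,0.005,0,-0.0006,1],[0.0002,0.005,0,-0.0006,1],[0.0002,0.005,0,-0.0006,1],[0.0002,0.005,0,-0.0006,1],[0.0002,0.005,0,-0.0006,1],[0.0002,0.005,0,-0.0006,1],[0.0002,0.005,0,-0.0006,1],[0.0002,0.005,0,-0.0006,1],[0.0002,0.005,0,-0.0006,1],[0.0002,0.005,0,-0.0006,1],[0.0002,0.005,0,-0.0006,1],[0.0002,0.005,0,-0.0006,1],[0.0002,0.005,0,-0.0006,1],[0.0002,0.005,0,-0.0006,1],[0.0002,0.005,0,-0.0006,1],[0.0002,0.005,0,-0.0006,1],[0.0002,0.005,0,-0.0006,1],[0.0002,0.005,0,-0.0006,1],[0.0002,0.004,0,-0.0006,1],[0,0.003,0,0,1]]]'
python3 -m handwheel '[[[0,0.002,0,0,1],[0,0.001,0,0,1],[0,0,0,0,1],[0,0,0,0,1]]]'
python3 go.py 0.612 0.2792 0.0519 173.25
python3 - <<'E'
from h import *
snap('wrist','w6.png');snap('scene','sc6.png')
E
```

```text
clock: 8.3
tool_pos: [0.602, 0.1694, 0.0519]
orientation: [-179.8, -0.1, 172.5]
force: [-1.2, -12.1, 11.3]
opening: 0.0102
clock: 9.97
tool_pos: [0.6103, 0.2659, 0.0519]
orientation: [-179.8, -0.1, 173.2]
force: [-1.9, -14.6, 14.0]
opening: 0.0094
clock: 10.3
tool_pos: [0.6107, 0.269, 0.0519]
orientation: [-179.8, -0.1, 173.2]
force: [-1.4, -9.0, 8.2]
opening: 0.0098
clock 10.3 pos [0.6107 0.269  0.0519] rpy [-1.7982e+02 -8.0000e-02  1.7318e+02] j [ 4.050e+01  2.940e+01 -1.260e+01  1.000e-01 -4.820e+01 -1.374e+02] F [-1.4 -9.   8.2] open 0.0098
dist 0.0103 turn(tool rad) -0.0013 shift before turning [-0.0001  0.0103  0.    ]
shift after turning [-0.0001  0.0103  0.    ]
```

View pics/w6.png

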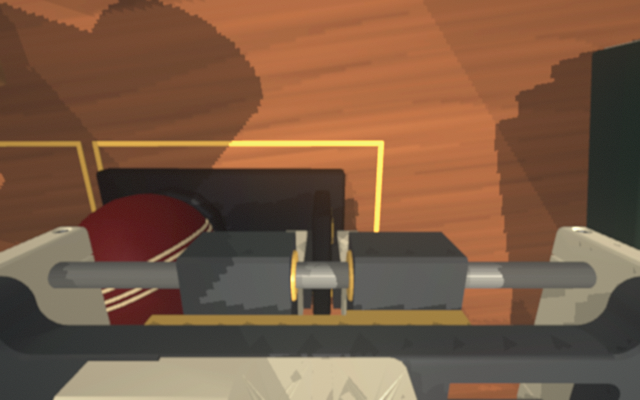

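View pics/sc6.png

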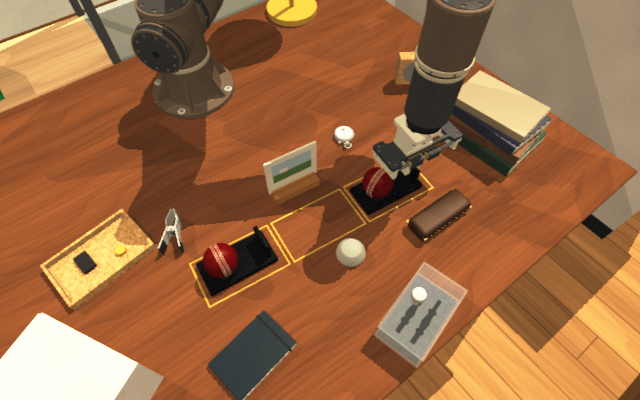

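The drag left the arm about 10 mm short, and it is pressing down by about 8 N. In the wrist view the stand's left margin to the outline is about 0 px and its right margin about 37 px, so it needs roughly 10 mm more +y. I'll relieve the down-press first.

```bash
python3 -m handwheel '[[[0,0,-0.001,0,1],[0,0,0,0,1],[0,0,0,0,1],[0,0,0,0,1]]]'; python3 go.py 0.612 0.2792 0.0519 173.25
```

```text
clock: 10.73
tool_pos: [0.6105, 0.2701, 0.0519]
orientation: [-179.9, -0.1, 173.2]
force: [0.1, -6.8, 1.3]
opening: 0.0094
clock 10.73 pos [0.6105 0.2701 0.0519] rpy [-1.7988e+02 -9.0000e-02  1.7318e+02] j [  40.6   29.4  -12.5    0.   -48.2 -137.4] F [ 0.1 -6.8  1.3] open 0.0094
dist 0.0092 turn(tool rad) -0.0012 shift before turning [-0.0004  0.0092  0.    ]
shift after turning [-0.0004  0.0092  0.    ]
```

My typed rows added up to 190 mm rather than 198, so I'll add the remaining 8 mm or so.

```bash
python3 -m handwheel '[[[0,0.002,0,0,1],[0,0.003,0,0,1],[0,0.003,0,0,1],[0,0.001,0,0,1],[0,0,0,0,1],[0,0,0,0,1],[0,0,0,0,1]]]'; python3 go.py 0.612 0.2792 0.0519 173.25
```

```text
clock: 11.32
tool_pos: [0.6118, 0.2798, 0.052]
orientation: [-180.0, -0.1, 173.2]
force: [-0.9, -3.7, -2.7]
opening: 0.0097
clock 11.32 pos [0.6118 0.2798 0.052 ] rpy [-1.7996e+02 -6.0000e-02  1.7319e+02] j [  41.1   29.8  -11.8   -0.   -48.4 -137.9] F [-0.9 -3.7 -2.7] open 0.0097
dist 0.0007 turn(tool rad) -0.0011 shift before turning [-0.0003 -0.0006  0.0001]
shift after turning [-0.0003 -0.0006  0.0001]
```

```bash
python3 -m handwheel '[[[0,0,0,0,0.85],[0,0,0,0,0.75],[0,0,0,0,0.65],[0,0,0,0,0.55],[0,0,0,0,0.55],[0,0,0,0,0.55]]]'
python3 go.py 0.612 0.2792 0.14 173.25
python3 -m handwheel '[[[0,0,-0.005,0,0.55],[0,0,-0.01,0,0.55],[0,0,-0.015,0,0.55],[0,0,-0.02,0,0.55],[0,0,-0.03,0,0.55],[0,0,-0.03,0,0.55],[0,0,-0.03,0,0.55],[0,0,-0.03,0,0.55],[0,0,-0.03,0,0.55],[0,0,0,0,0.55]]]'
python3 - <<'E'
from top import *
p=snap('wrist','w7.png')
for k,z in dict(stand_mid=.007,stand_plaque=.038,ball_center=.051,mark_free=0,clip_mid=.017).items():
    for r in place_of(k,p)[:2]: print(k,np.round(r['xy'],1),round(r['conf'],2),np.round(onz(p,r['xy'],z),3))
cv2.imwrite('pics/t7.png',ortho(p,.50,.70,.08,.34,.0,2500))
E
python3 go.py 0.612 0.2792 0.14 173.25
```

```text
clock: 11.82
tool_pos: [0.6124, 0.2805, 0.0528]
orientation: [180.0, 0.0, 173.2]
force: [-0.5, -0.2, 0.2]
opening: 0.0381
clock 11.82 pos [0.6124 0.2805 0.0528] rpy [1.7997e+02 2.0000e-02 1.7322e+02] j [  41.1   29.7  -11.8   -0.   -48.4 -137.9] F [-0.5 -0.2  0.2] open 0.0381
dist 0.0873 turn(tool rad) -0.0006 shift before turning [ 0.0002 -0.0013 -0.0873]
shift after turning [ 0.0003 -0.0013 -0.0872]
clock: 12.65
tool_pos: [0.6149, 0.2811, 0.2615]
orientation: [179.6, 0.5, 173.2]
force: [1.3, 1.4, 1.4]
opening: 0.0394
stand_mid [269.4 165.7] 0.84 [0.603 0.212 0.007]
stand_plaque [318.3 173.2] 0.67 [0.615 0.279 0.038]
ball_center [241.3 175.7] 0.88 [0.604 0.185 0.051]
mark_free [317.6 174. ] 0.45 [0.623 0.277 0.   ]
clock 12.95 pos [0.6118 0.2798 0.2516] rpy [-1.7993e+02 -8.0000e-02  1.7320e+02] j [  41.1   20.1    1.1   -0.   -71.1 -137.9] F [-0.3  1.2 -0.2] open 0.0394
dist 0.1116 turn(tool rad) -0.0009 shift before turning [-0.0004 -0.0004  0.1116]
shift after turning [-0.0003 -0.0006  0.1116]
```

View pics/t7.png

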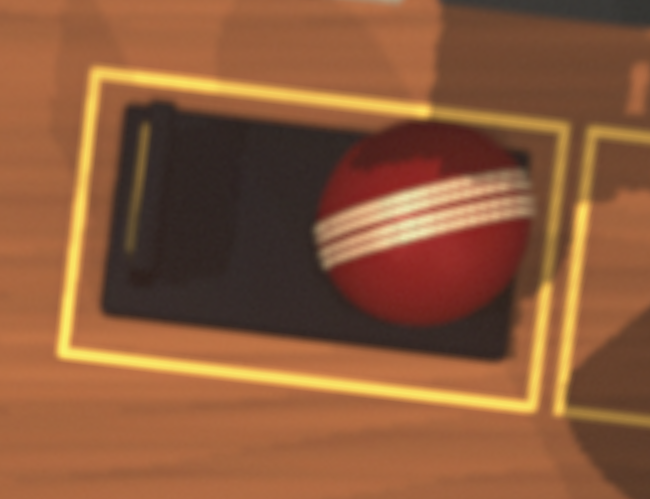

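View pics/w7.png

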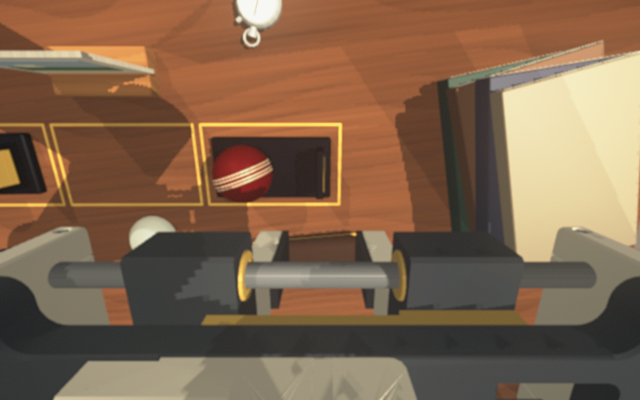

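The stand is centred in the outline, with margins of about 12–18 mm all round and the ball seated. Next I'll move over to the clip.

```bash
python3 go.py 0.46 -0.28 0.25 173.25
```

```text
clock 12.95 pos [0.6118 0.2798 0.2516] rpy [-1.7993e+02 -8.0000e-02  1.7320e+02] j [  41.1   20.1    1.1   -0.   -71.1 -137.9] F [-0.3  1.2 -0.2] open 0.0394
dist 0.58 turn(tool rad) -0.0009 shift before turning [ 0.0844 -0.5738  0.0024]
shift after turning [ 0.0849 -0.5738  0.0016]
```

```bash
python3 -m handwheel '[[[0.0052,-0.0358,0,0,0.3],[0.0052,-0.0358,0,0,0.3],[0.0052,-0.0358,0,0,0.3],[0.0052,-0.0358,0,0,0.3],[0.0052,-0.0358,0,0,0.3],[0.0052,-0.0358,0,0,0.3],[0.0052,-0.0358,0,0,0.3],[0.0052,-0.0358,0,0,0.3],[0.0052,-0.0358,0,0,0.3],[0.0052,-0.0358,0,0,0.3],[0.0052,-0.0358,0,0,0.3],[0.0052,-0.0358,0,0,0.3],[0.0052,-0.0358,0,0,0.3],[0.0052,-0.0358,0,0,0.3],[0.0052,-0.0358,0,0,0.3],[0.0052,-0.0358,0,0,0.3],[0,0,0,0,0.3],[0,0,0,0,0.3],[0,0,0,0,0.3]]]'
python3 - <<'E'
from top import *
p=snap('wrist','w8.png')
for k,z in dict(clip_mid=.017,clip_tip_a=.017,board=0).items():
    for r in place_of(k,p)[:2]: print(k,np.round(r['xy'],1),round(r['conf'],2),np.round(onz(p,r['xy'],z),3))
cv2.imwrite('pics/t8.png',ortho(p,.33,.49,-.36,-.20,.034,3500))
E
python3 go.py 0.42 -0.29 0.25 -43
```

```text
clock: 14.53
tool_pos: [0.4614, -0.2789, 0.2518]
orientation: [180.0, -0.1, 173.1]
force: [0.5, -0.3, -0.7]
opening: 0.0616
clip_mid [330.3 130.8] 0.82 [ 0.408 -0.261  0.017]
clip_tip_a [339.5  94.7] 0.97 [ 0.367 -0.245  0.017]
clip_tip_a [346.8  93.4] 0.61 [ 0.366 -0.235  0.017]
board [547.9 143.3] 0.77 [0.46  0.028 0.   ]
clock 14.73 pos [ 0.4623 -0.2778  0.2525] rpy [ 1.800e+02 -1.000e-02  1.733e+02] j [-10.2   7.4 -15.7  -0.  -66.9 -86.5] F [0.1 0.4 0.3] open 0.0613
dist 0.044 turn(tool rad) -2.5081 shift before turning [ 0.0406 -0.017   0.0025]
shift after turning [-0.0226  0.0377  0.0025]
```

View pics/w8.png

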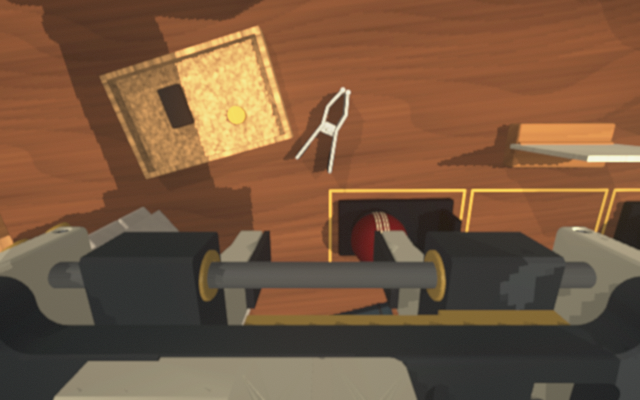

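View pics/t8.png

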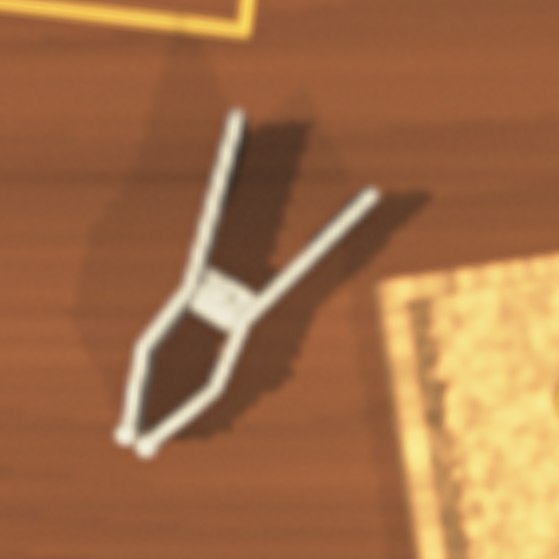

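The wrist top view gives the clip clearly. The pin is at (0.405, −0.264), the jaws point at about 150°, and the handle ends are at (0.457, −0.267) and (0.435, −0.307). The tray corner at (0.409, −0.309) is close by, so I'll grip nearer the handle ends. First I'll turn above the clip.

```bash
python3 -m handwheel '[[[0,0,0,-0.119,0.41],[0,0,0,-0.119,0.41],[0,0,0,-0.119,0.41],[0,0,0,-0.119,0.41],[0,0,0,-0.119,0.41],[0,0,0,-0.119,0.41],[0,0,0,-0.119,0.41],[0,0,0,-0.119,0.41],[0,0,0,-0.119,0.41],[0,0,0,-0.119,0.41],[0,0,0,-0.119,0.41],[0,0,0,-0.119,0.41],[0,0,0,-0.119,0.41],[0,0,0,-0.119,0.41],[0,0,0,-0.119,0.41],[0,0,0,-0.119,0.41],[0,0,0,-0.119,0.41],[0,0,0,-0.119,0.41],[0,0,0,-0.119,0.41],[0,0,0,-0.119,0.41]]]'
python3 -m handwheel '[[[0,0,0,-0.119,0.41],[0,0,0,-0.119,0.41],[0,0,0,-0.112,0.41],[0,0,0,0,0.41],[0,0,0,0,0.41]]]'
python3 go.py 0.4471 -0.2869 0.10 -30.3
```

```text
clock: 16.4
tool_pos: [0.4623, -0.2778, 0.2527]
orientation: [-180.0, -0.0, -50.0]
force: [-1.3, 0.4, -0.2]
opening: 0.0515
clock: 16.82
tool_pos: [0.4622, -0.2781, 0.2526]
orientation: [-180.0, -0.0, -30.5]
force: [0.4, -0.5, 0.3]
opening: 0.0517
clock 16.82 pos [ 0.4622 -0.2781  0.2526] rpy [-1.800e+02 -1.000e-02 -3.051e+01] j [-10.2   7.4 -15.7  -0.  -66.9  69.7] F [ 0.4 -0.5  0.3] open 0.0517
dist 0.1536 turn(tool rad) -0.0036 shift before turning [-0.0085  0.0152  0.1526]
shift after turning [-0.0086  0.0152  0.1526]
```

```bash
python3 -m handwheel '[[[-0.002,0.0038,0.02,0,0.41],[-0.002,0.0038,0.03,0,0.41],[-0.002,0.0038,0.03,0,0.41],[-0.0025,0.0038,0.03,0,0.41],[0,0,0.03,0,0.41],[0,0,0.013,0,0.41],[0,0,0,0,0.41],[0,0,0,0,0.41]]]'
python3 go.py 0.4471 -0.2869 0.10 -30.3
python3 - <<'E'
from top import *
p=snap('wrist','w9.png'); snap('scene','sc9.png')
cv2.imwrite('pics/t9.png',ortho(p,.38,.50,-.36,-.22,.034,4000))
for k,z in dict(clip_mid=.017,clip_tip_a=.017).items():
    for r in place_of(k,p)[:2]: print(k,np.round(r['xy'],1),round(r['conf'],2),np.round(onz(p,r['xy'],z),3))
E
```

```text
clock: 17.48
tool_pos: [0.4469, -0.2874, 0.0994]
orientation: [180.0, 0.1, -30.5]
force: [0.0, -0.6, 0.8]
opening: 0.0515
clock 17.48 pos [ 0.4469 -0.2874  0.0994] rpy [ 1.7996e+02  7.0000e-02 -3.0480e+01] j [-11.6  15.3 -28.1   0.  -46.7  71.1] F [ 0.  -0.6  0.8] open 0.0515
dist 0.0009 turn(tool rad) -0.0031 shift before turning [-0.0001 -0.0006 -0.0006]
shift after turning [-0.0001 -0.0006 -0.0006]
clip_mid [325.7 263.8] 0.85 [ 0.404 -0.265  0.017]
clip_tip_a [324.  308.5] 0.76 [ 0.365 -0.241  0.017]
clip_tip_a [323.7 314.9] 0.68 [ 0.359 -0.237  0.017]
```

View pics/w9.png

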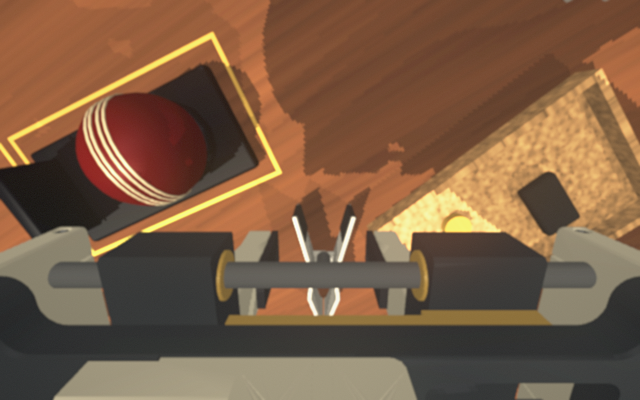

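View pics/sc9.png

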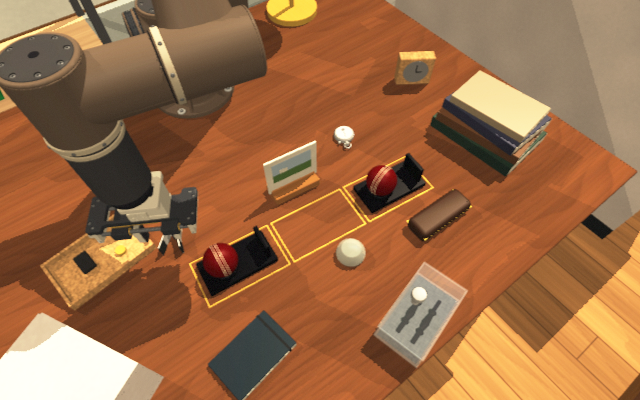

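The clip lies along the tool axis, with its handle ends at (297,218) and (352,212) between the fingers. I'll descend in two stages.

```bash
python3 -m handwheel '[[[0,0,0.015,0,0.41],[0,0,0.015,0,0.41],[0,0,0.01,0,0.41],[0,0,0.005,0,0.41],[0,0,0,0,0.41],[0,0,0,0,0.41]]]'
python3 - <<'E'
from top import *
p=snap('wrist','w10.png'); 
E
```

```text
clock: 18.18
tool_pos: [0.4471, -0.2877, 0.055]
orientation: [180.0, -0.0, -30.4]
force: [0.9, 0.3, 1.3]
opening: 0.0516
```

View pics/w10.png

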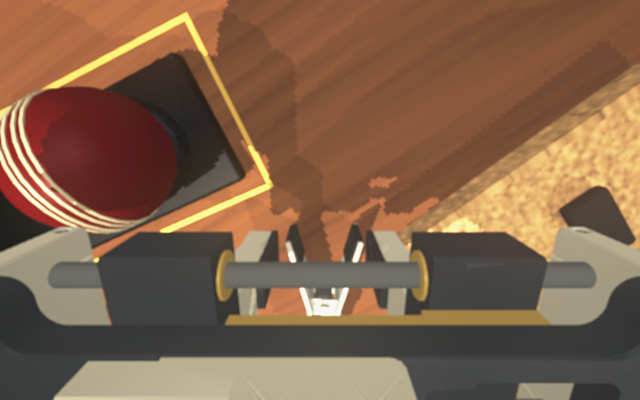

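```bash
python3 -m handwheel '[[[0,0.0007,0.006,0,0.41],[0,0,0.006,0,0.41],[0,0,0.004,0,0.41],[0,0,0,0,0.41]]]'
python3 -m handwheel '[[[0,0,0.005,0,0.41],[0,0,0.005,0,0.41],[0,0,0.004,0,0.41],[0,0,0.002,0,0.41],[0,0,0,0,0.41],[0,0,0,0,0.41]]]'
python3 - <<'E'
from top import *
p=snap('wrist','w11.png'); 
E
```

```text
clock: 18.57
tool_pos: [0.4458, -0.288, 0.0375]
orientation: [180.0, 0.1, -30.4]
force: [-0.9, 0.3, -1.1]
opening: 0.052
clock: 19.07
tool_pos: [0.4464, -0.2882, 0.0224]
orientation: [180.0, 0.0, -30.4]
force: [0.3, -0.0, -0.0]
opening: 0.0517
```

View pics/w11.png

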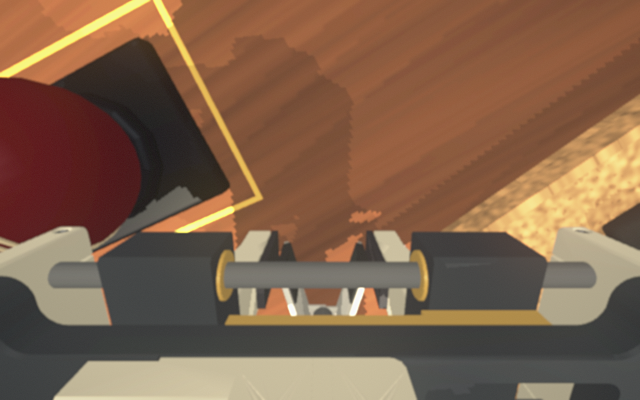

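Both handles are between the fingers and there is no contact force. Squeezing now.

```bash
python3 -m handwheel '[[[0,0,0,0,0.46],[0,0,0,0,0.5],[0,0,0,0,0.55],[0,0,0,0,0.6],[0,0,0,0,0.65],[0,0,0,0,0.7],[0,0,0,0,0.75],[0,0,0,0,0.85],[0,0,0,0,1],[0,0,0,0,1],[0,0,0,0,1],[0,0,0,0,1]]]'
python3 - <<'E'
from top import *
p=snap('wrist','w12.png'); 
E
python3 go.py 0.4471 -0.2869 0.10 -30.3
```

```text
clock: 20.12
tool_pos: [0.4467, -0.2883, 0.0227]
orientation: [-180.0, -0.0, -30.4]
force: [0.5, 0.4, 3.1]
opening: 0.0212
clock 20.17 pos [ 0.4467 -0.2883  0.0227] rpy [-1.800e+02 -2.000e-02 -3.037e+01] j [-11.7  21.7 -32.2   0.  -36.2  71.3] F [0.9 1.3 3.8] open 0.0215
dist 0.0773 turn(tool rad) -0.0012 shift before turning [-0.0003 -0.0014 -0.0773]
shift after turning [-0.0004 -0.0014 -0.0773]
```

View pics/w12.png

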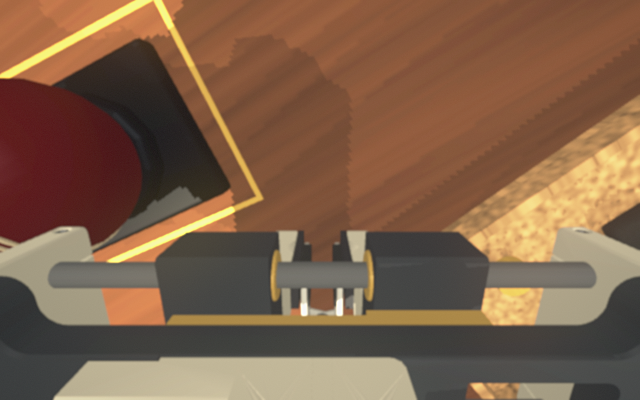

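The opening is 21.5 mm, so the clip is squeezed fully open. I'll lift and check.

```bash
python3 -m handwheel '[[[0,0,-0.003,0,1],[0,0,-0.006,0,1],[0,0,-0.01,0,1],[0,0,-0.015,0,1],[0,0,-0.02,0,1],[0,0,-0.02,0,1],[0,0,-0.02,0,1],[0,0,-0.02,0,1],[0,0,-0.02,0,1],[0,0,-0.02,0,1],[0,0,-0.01,0,1],[0,0,0,0,1],[0,0,0,0,1],[0,0,0,0,1]]]'
python3 - <<'E'
from top import *
obs={}
for n in ['scene','side','wrist']:
    p=snap(n,n+'13.png')
    for k in ['clip_mid','clip_tip_a']:
        for r in place_of(k,p)[:2]: print(n,k,np.round(r['xy'],1),round(r['conf'],2)); obs.setdefault(k,[]).append((p,r['xy'],n))
    for r in place_of('board',p)[:1]: print(n,'board',np.round(r['xy'],1),round(r['conf'],2),np.round(onz(p,r['xy'],0),4))
for k,v in obs.items(): print(k,[np.round(tri([v[i][:2],v[j][:2]]),4) for i in range(len(v)) for j in range(i) if v[i][2]!=v[j][2]])
E
python3 go.py 0.4471 -0.2869 0.10 -30.3
```

```text
clock: 21.33
tool_pos: [0.4457, -0.2879, 0.1856]
orientation: [180.0, 0.1, -30.4]
force: [0.7, 0.8, -0.7]
opening: 0.0212
scene clip_tip_a [413.2 167.1] 0.34
scene board [294.8 190.3] 0.58 [0.474 0.025 0.   ]
side clip_mid [458.8 101.2] 0.87
side clip_tip_a [476.5 109.9] 0.86
side clip_tip_a [467.4 115.6] 0.67
side board [355.4 238.2] 0.67 [0.4597 0.0239 0.    ]
wrist board [108.5 289. ] 0.78 [0.4635 0.0239 0.    ]
clip_tip_a [array([0.5251, 0.0697, 0.3188]), array([0.5277, 0.0711, 0.3105])]
clip_mid []
clock 21.93 pos [ 0.4465 -0.2882  0.1865] rpy [180.     0.   -30.38] j [-11.7   9.7 -22.1   0.  -58.2  71.3] F [-0.4  0.1 -0.9] open 0.0206
dist 0.0865 turn(tool rad) -0.0014 shift before turning [-0.0002 -0.0015  0.0865]
shift after turning [-0.0002 -0.0014  0.0865]
```

View pics/wrist13.png

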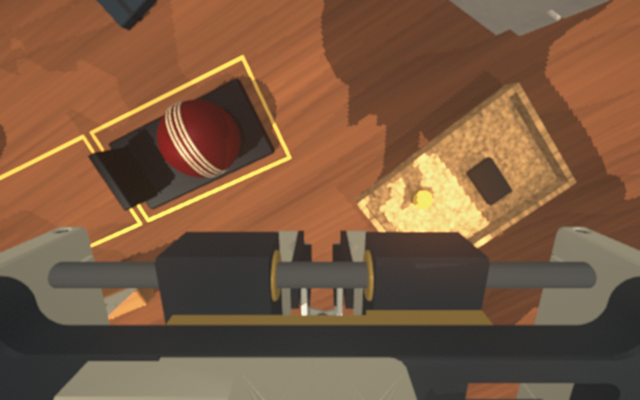

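View pics/side13.png

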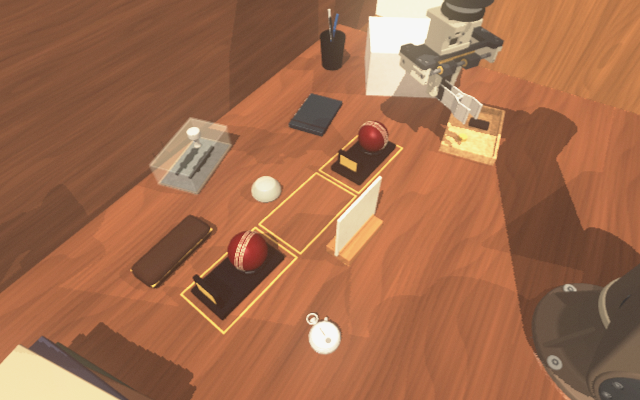

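The clip is held open and off the shelf. Next I'll measure the board from the earlier top views, using its top edge at z = 0.132 and the block.

```bash
python3 - <<'E'
from h import *
def wp(pos,psi):
    w=cam.copy(); T=np.eye(4);T[:3,:3]=R.from_euler('xyz',[180,0,psi],degrees=True).as_matrix();T[:3,3]=pos
    return dict(mtx=w['mtx'],T=T@np.array(w['tool_from_camera']))
cam=dict(vision.snapshot('wrist'))
p=wp([.5599,.0191,.2796],173.1)
im=cv2.imread('pics/w2.png'); cv2.imwrite('pics/w2c.png',cv2.resize(im[60:130,230:410],None,fx=4,fy=4,interpolation=cv2.INTER_CUBIC))
a=onz(p,(251,88),.132);b=onz(p,(390,88),.132);print(a,b,(a+b)/2,np.linalg.norm(a-b),np.degrees(np.arctan2(b[1]-a[1],b[0]-a[0])))
for n in ['scene1','side1']:
    im=cv2.imread(f'pics/{n}.png')
    c=im[130:210,250:340] if n=='scene1' else im[165:275,310:400]
    cv2.imwrite(f'pics/{n}c.png',cv2.resize(c,None,fx=5,fy=5,interpolation=cv2.INTER_CUBIC))
E
```

```text
[ 0.45368584 -0.03597823  0.132     ] [0.46925264 0.09342535 0.132     ] [0.46146924 0.02872356 0.132     ] 0.13033653922927968 83.14048026098205
```

View pics/w2c.png

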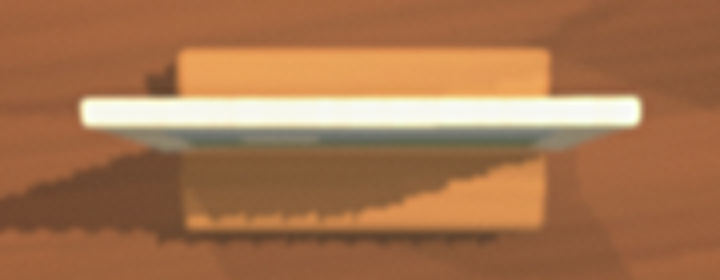

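View pics/side1c.png

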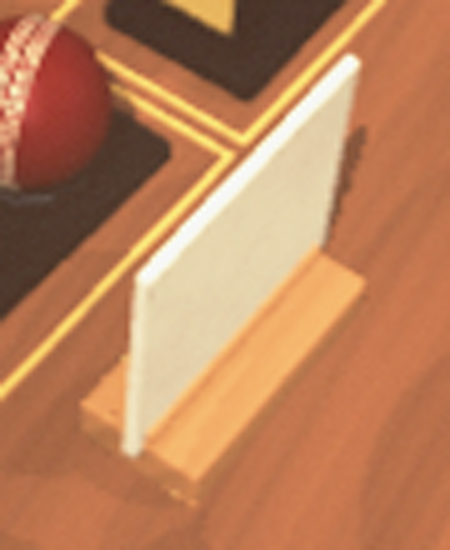

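View pics/scene1c.png

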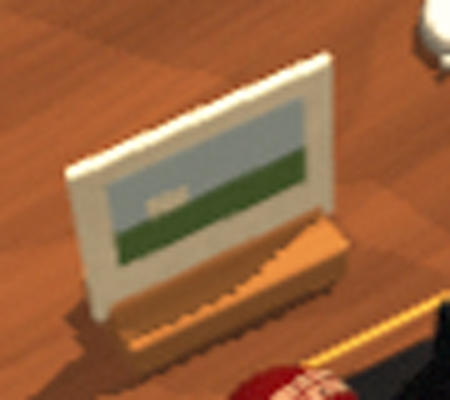

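```bash
python3 - <<'E'
from h import *
for n,a,b in [('scene',(263.6,165),(315.6,141.6)),('side',(381,177),(338,221))]:
    p=snap(n);a=onz(p,a,.132);b=onz(p,b,.132);print(n,a,b,(a+b)/2,np.linalg.norm(a-b),np.degrees(np.arctan2(b[1]-a[1],b[0]-a[0])))
E
python3 go.py 0.4355 -0.1867 0.1865 -96.9
```

```text
scene [ 0.45747407 -0.03687248  0.132     ] [0.47272338 0.09121353 0.132     ] [0.46509872 0.02717053 0.132     ] 0.12899057014480506 83.21059152897287
side [ 0.45141286 -0.03708174  0.132     ] [0.46824848 0.09171865 0.132     ] [0.45983067 0.02731846 0.132     ] 0.12989602886475637 82.55303366192626
clock 22.08 pos [ 0.4465 -0.2882  0.1866] rpy [-1.800e+02 -1.000e-02 -3.038e+01] j [-11.7   9.7 -22.1  -0.  -58.2  71.3] F [-0.3 -0.1 -0.3] open 0.0211
dist 0.1021 turn(tool rad) 1.161 shift before turning [-0.0608 -0.082   0.0001]
shift after turning [-0.0995  0.0231  0.0001]
```

```bash
python3 -m handwheel '[[[-0.0152,-0.0205,0,0,1],[-0.0152,-0.0205,0,0,1],[-0.0152,-0.0205,0,0,1],[-0.0152,-0.0205,0,0,1],[0,0,0,0.116,1],[0,0,0,0.116,1],[0,0,0,0.116,1],[0,0,0,0.116,1],[0,0,0,0.116,1],[0,0,0,0.116,1],[0,0,0,0.116,1],[0,0,0,0.116,1],[0,0,0,0.116,1],[0,0,0,0.117,1],[0,0,0,0,1],[0,0,0,0,1]]]'
python3 go.py 0.4360 -0.1872 0.086 -96.9
python3 - <<'E'
from top import *
for n in ['scene','side','wrist']:
    p=snap(n,n+'14.png')
    for k in ['clip_mid','clip_tip_a']:
        for r in place_of(k,p)[:3]: print(n,k,np.round(r['xy'],1),round(r['conf'],2),np.round(onz(p,r['xy'],.181),4))
E
```

```text
clock: 23.42
tool_pos: [0.4355, -0.1867, 0.1866]
orientation: [-180.0, 0.0, -96.7]
force: [-0.8, -0.5, -1.1]
opening: 0.021
clock 23.42 pos [ 0.4355 -0.1867  0.1866] rpy [-179.99    0.    -96.69] j [  0.7   4.2 -28.7  -0.  -57.2  -7.4] F [-0.8 -0.5 -1.1] open 0.021
dist 0.1006 turn(tool rad) 0.0037 shift before turning [ 0.0004 -0.0005  0.1006]
shift after turning [ 0.0004 -0.0006  0.1006]
scene clip_mid [217.1 165.5] 0.84 [ 0.4377 -0.1274  0.181 ]
scene clip_tip_a [233.7 156.1] 0.93 [ 0.4372 -0.0888  0.181 ]
scene clip_tip_a [236.5 165.2] 0.6 [ 0.4605 -0.0963  0.181 ]
side clip_mid [415.6 125.6] 0.89 [ 0.4398 -0.1471  0.181 ]
side clip_tip_a [405.9 143.3] 0.7 [ 0.4354 -0.0915  0.181 ]
side clip_tip_a [393.5 138.3] 0.54 [ 0.46   -0.0917  0.181 ]
```

View pics/wrist14.png

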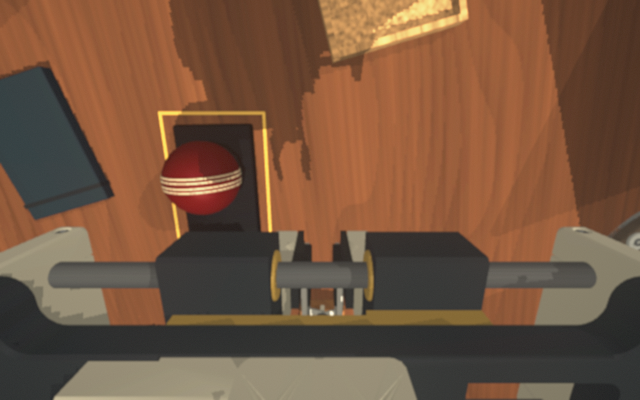

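View pics/side14.png

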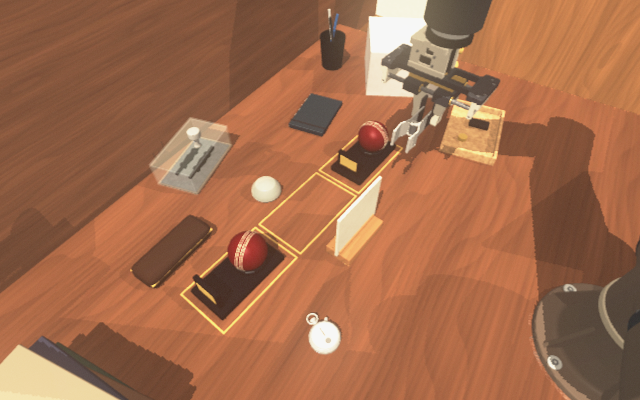

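View pics/scene14.png

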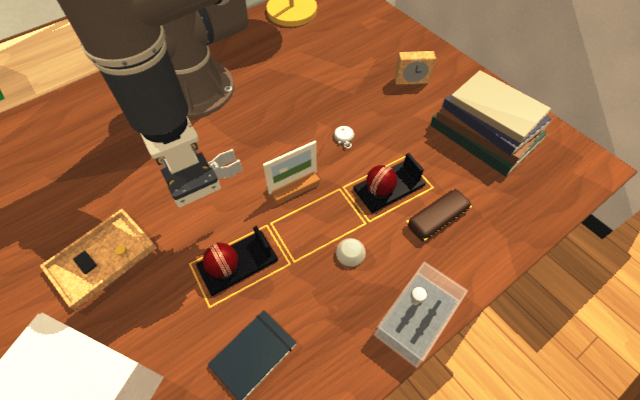

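The clip detections give a lip gap of about 24 mm, centred at (0.448, −0.092). That is 95 mm ahead of the TCP and on the tool axis. I'll lower to mid-board height before advancing.

```bash
python3 -m handwheel '[[[0,0,0.01,0.003,1],[0,0,0.02,0,1],[0,0,0.02,0,1],[0,0,0.02,0,1],[0,0,0.015,0,1],[0,0,0.01,0,1],[0,0,0.005,0,1],[0,0,0,0,1],[0,0,0,0,1]]]'
python3 go.py 0.4455 -0.1085 0.086 -96.9
python3 - <<'E'
from top import *
for n in ['scene','side']:
    p=snap(n,n+'15.png')
    for k in ['clip_mid','clip_tip_a']:
        for r in place_of(k,p)[:3]: print(n,k,np.round(r['xy'],1),round(r['conf'],2),np.round(onz(p,r['xy'],.08),4))
    im=cv2.imread(f'pics/{n}15.png'); c=im[120:230,180:340] if n=='scene' else im[110:270,310:470]
    cv2.imwrite(f'pics/{n}15c.png',cv2.resize(c,None,fx=4,fy=4,interpolation=cv2.INTER_CUBIC))
E
```

```text
clock: 24.62
tool_pos: [0.4355, -0.1868, 0.0865]
orientation: [180.0, -0.0, -97.1]
force: [0.8, -0.2, -1.0]
opening: 0.021
clock 24.62 pos [ 0.4355 -0.1868  0.0865] rpy [ 1.7997e+02 -1.0000e-02 -9.7060e+01] j [  0.7  11.4 -35.9   0.  -42.7  -7.7] F [ 0.8 -0.2 -1. ] open 0.021
dist 0.0789 turn(tool rad) -0.0028 shift before turning [-0.0789 -0.0003  0.0004]
shift after turning [-0.0789 -0.0005  0.0005]
scene clip_mid [224.6 196.4] 0.84 [ 0.4407 -0.135   0.08  ]
scene clip_tip_a [242.1 184.5] 0.95 [ 0.4368 -0.0878  0.08  ]
scene clip_tip_a [248.  193.9] 0.72 [ 0.4663 -0.0907  0.08  ]
side clip_mid [408.4 165.7] 0.72 [ 0.4323 -0.1441  0.08  ]
side clip_mid [178.  254.8] 0.63 [0.6809 0.265  0.08  ]
side clip_mid [247.2 248.7] 0.5 [0.5888 0.1929 0.08  ]
side clip_tip_a [394.6 180.3] 0.96 [ 0.4394 -0.0909  0.08  ]
side clip_tip_a [386.  172.4] 0.67 [ 0.4636 -0.1015  0.08  ]
side clip_tip_a [246.3 247.5] 0.57 [0.5917 0.1918 0.08  ]
```

View pics/scene15c.png

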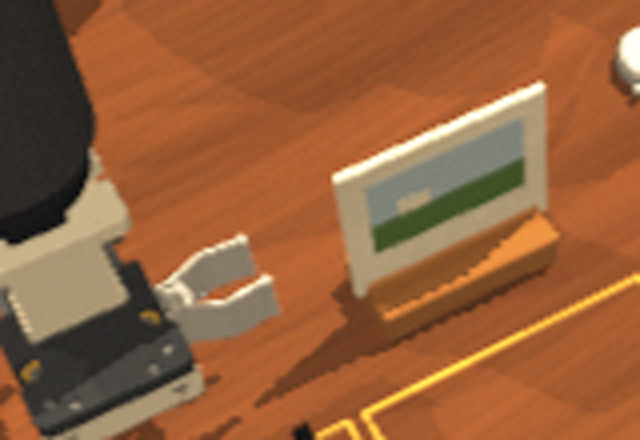

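View pics/side15c.png

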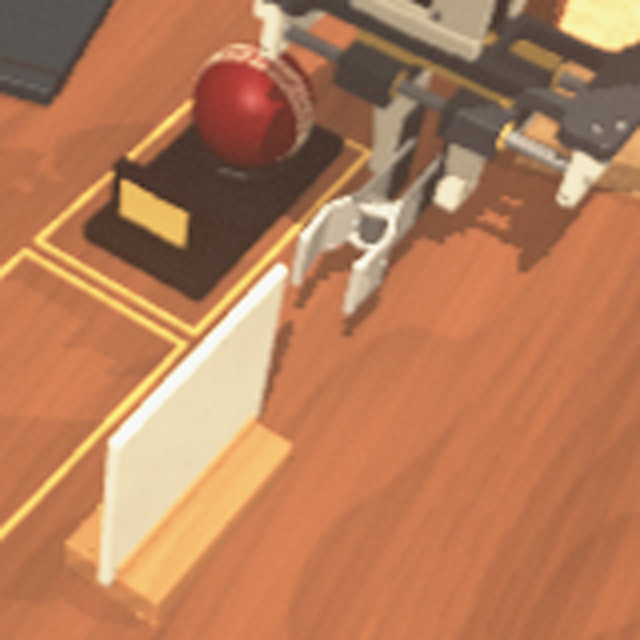

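The jaws face the board's near edge with a level, wide gap. I'll advance to just short of the edge and check the centring.

```bash
python3 -m handwheel '[[[-0.005,0,0,-0.002,1],[-0.01,0,0,0,1],[-0.01,0,0,0,1],[-0.01,0,0,0,1],[-0.008,0,0,0,1],[-0.004,0,0,0,1],[0,0,0,0,1],[0,0,0,0,1],[0,0,0,0,1]]]'
python3 go.py 0.4455 -0.1085 0.086 -96.9
python3 - <<'E'
from top import *
for n in ['scene','side']:
    p=snap(n,n+'16.png')
    for k in ['clip_tip_a']:
        for r in place_of(k,p)[:3]: print(n,k,np.round(r['xy'],1),round(r['conf'],2),np.round(onz(p,r['xy'],.08),4))
    im=cv2.imread(f'pics/{n}16.png'); c=im[120:230,180:340] if n=='scene' else im[130:260,320:450]
    cv2.imwrite(f'pics/{n}16c.png',cv2.resize(c,None,fx=4.5,fy=4.5,interpolation=cv2.INTER_CUBIC))
E
```

```text
clock: 25.67
tool_pos: [0.4412, -0.1401, 0.0865]
orientation: [180.0, -0.0, -96.9]
force: [0.4, -0.1, -1.0]
opening: 0.0208
clock 25.67 pos [ 0.4412 -0.1401  0.0865] rpy [179.99  -0.   -96.94] j [  6.9  10.5 -37.2   0.  -42.3 -13.8] F [ 0.4 -0.1 -1. ] open 0.0208
dist 0.0318 turn(tool rad) -0.0006 shift before turning [-0.0318 -0.0004  0.0005]
shift after turning [-0.0318 -0.0005  0.0005]
scene clip_tip_a [261.6 176.4] 0.98 [ 0.4444 -0.041   0.08  ]
scene clip_tip_a [263.1 185.5] 0.7 [ 0.4675 -0.052   0.08  ]
scene clip_tip_a [412.3 165.5] 0.37 [0.6288 0.2513 0.08  ]
side clip_tip_a [382.7 195.5] 0.61 [ 0.4423 -0.0418  0.08  ]
side clip_tip_a [314.6 115.6] 0.42 [ 0.686  -0.1783  0.08  ]
```

View pics/scene16c.png

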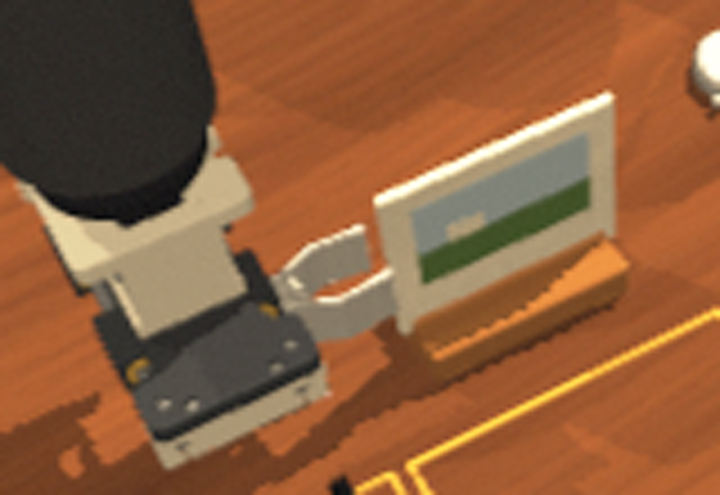

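View pics/side16c.png

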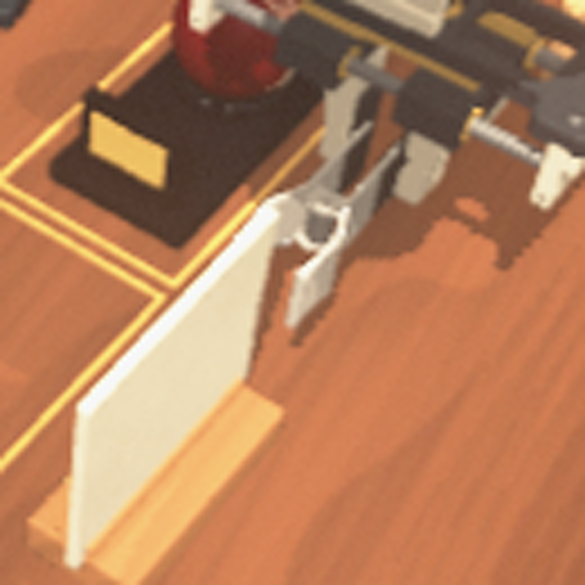

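The lips straddle the board plane: their midpoint at (0.456, −0.047) matches the board line seen by the same camera. Now the last 32 mm.

```bash
python3 -m handwheel '[[[-0.003,0,0,0,1],[-0.005,0,0,0,1],[-0.006,0,0,0,1],[-0.006,0,0,0,1],[-0.005,0,0,0,1],[-0.004,0,0,0,1],[-0.003,0,0,0,1],[0,0,0,0,1],[0,0,0,0,1],[0,0,0,0,1],[0,0,0,0,1]]]'
python3 go.py 0.4455 -0.1085 0.086 -96.9
python3 - <<'E'
from top import *
for n in ['scene','side','wrist']:
    p=snap(n,n+'17.png')
    for k in ['clip_mid','clip_tip_a']:
        for r in place_of(k,p)[:3]: print(n,k,np.round(r['xy'],1),round(r['conf'],2),np.round(onz(p,r['xy'],.08),4))
    if n=='wrist': continue
    for k,z in dict(board=0,stand_mid=.007,ball_center=.051).items():
        for r in place_of(k,p)[:2]: print(n,k,np.round(r['xy'],1),round(r['conf'],2),np.round(onz(p,r['xy'],z),4))
    im=cv2.imread(f'pics/{n}17.png'); c=im[120:230,180:340] if n=='scene' else im[130:260,320:450]
    cv2.imwrite(f'pics/{n}17c.png',cv2.resize(c,None,fx=4.5,fy=4.5,interpolation=cv2.INTER_CUBIC))
E
```

```text
clock: 26.78
tool_pos: [0.445, -0.1084, 0.0865]
orientation: [180.0, -0.0, -97.0]
force: [-0.7, -0.2, -1.1]
opening: 0.0213
clock 26.78 pos [ 0.445  -0.1084  0.0865] rpy [179.99  -0.   -96.96] j [ 11.1  10.  -37.8   0.  -42.2 -18. ] F [-0.7 -0.2 -1.1] open 0.0213
dist 0.0007 turn(tool rad) -0.0011 shift before turning [ 0.     -0.0005  0.0005]
shift after turning [ 0.     -0.0005  0.0005]
scene clip_mid [260.2 182.3] 0.64 [ 0.4562 -0.0524  0.08  ]
scene clip_tip_a [274.3 170.2] 0.83 [ 0.4473 -0.0083  0.08  ]
scene clip_tip_a [276.6 177.8] 0.71 [ 0.4682 -0.0162  0.08  ]
scene board [294.6 188.2] 0.91 [ 0.4686  0.0282 -0.    ]
scene board [342.8 133.7] 0.43 [ 0.4025  0.2346 -0.    ]
scene stand_mid [391.4 185.2] 0.67 [0.6093 0.2191 0.007 ]
scene stand_mid [381.4 181.2] 0.43 [0.5855 0.2077 0.007 ]
scene ball_center [379.8 181.5] 0.67 [0.6039 0.1785 0.051 ]
side clip_mid [386.3 187.1] 0.85 [ 0.4457 -0.0653  0.08  ]
side clip_tip_a [375.9 203.9] 0.8 [ 0.4441 -0.0158  0.08  ]
side board [354.4 237.1] 0.81 [0.4627 0.0227 0.    ]
side stand_mid [239.4 274.2] 0.95 [0.6034 0.2142 0.007 ]
side stand_mid [372.5 205.7] 0.43 [ 0.4666 -0.0648  0.007 ]
side ball_center [246.2 246.7] 0.71 [0.6079 0.1786 0.051 ]
```

View pics/scene17c.png

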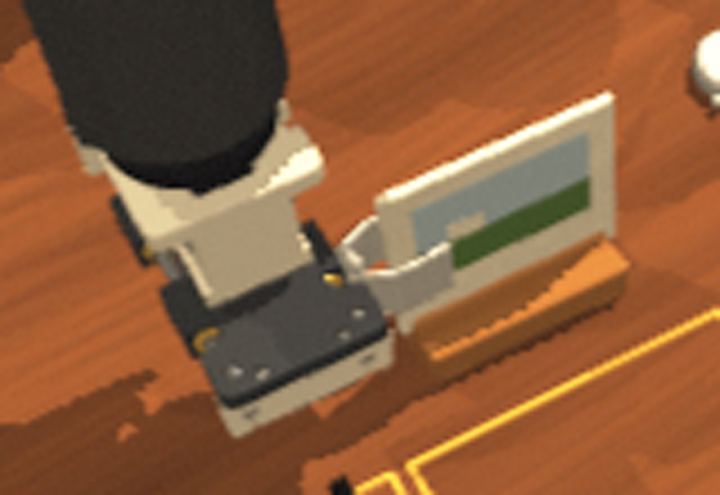

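View pics/side17c.png

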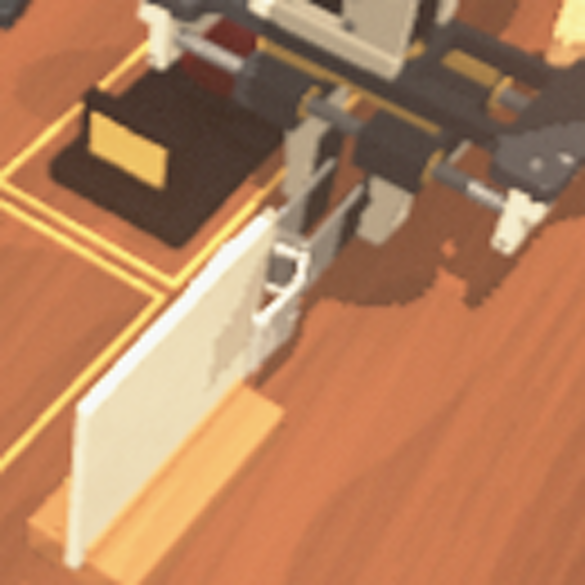

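View pics/wrist17.png

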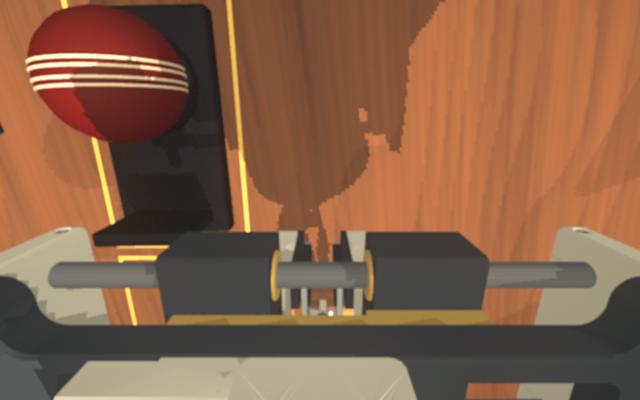

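The clip gapes around the near side edge. The lips are about 10–13 mm from the board plane on one side and 8–14 mm on the other, 22–28 mm in from the edge and about 81 mm up. The board's pixels are unchanged, there is no contact force, and the stand is still in its outline. I'm handing in.

```bash
python3 -c "
from plant import close_job
print(close_job())"; python3 go.py 0.4455 -0.1085 0.086 -96.9
```

```text
the job is handed in; nothing more can be done
None
the job is handed in; nothing more can be done
```

I slid the stand with its ball into the empty brass outline and let go. The clip is now held wide open around the board's −y side edge. I handed the job in at about 27 s of the 70 s, and no verdict was reported.

**Stand:** I pinched it by the plaque and slid it 200 mm without lifting. After letting go it was at about (0.603, 0.214) in the side view, against about (0.604, 0.213) for the outline's centre. It is square to within about 1–2°, and the ball is seated.

**Clip:** The fingers are at 21 mm opening, so it is fully squeezed. The lips are about 81 mm up and about 22–28 mm in from the edge. The measured lips stand about 8–13 mm from the board's mid-plane, one on each side, and the pin is about 23 mm beyond the edge.

**Board:** It looked unmoved in the pictures, and the wrist force was near zero.

**Checks that disagreed or fell short:**
- My first slide came up 8 mm short because I added up the rows wrongly. The arm was also pressing down by about 8–14 N then; I eased that and finished the slide.
- I gripped the clip about 48 mm behind the pin, not 30 mm, to keep clear of the tray beside it.
- The two fixed cameras put the clip off-centre on the board in opposite directions, by about 2–3 mm each, which is still inside the clearance needed.
- The side camera could not see the far lip behind the board. Its position there comes from the scene camera and the known gap.
- In the last scene picture the network put the stand about 7 mm off the outline's centre. The side and wrist views did not show that.

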